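# Fit the keyed toothed pulley onto the drive spindle

## Task

Fit the silver toothed pulley onto the upright spindle of the small blue drive unit: turn it so that its keyway lines up with the spindle's red key, let it drop fully home on the shoulder, and let go. Leave the black idler pulley, which has no keyway, where it stands.

Things in the scene. Friction and masses are not known exactly. Their poses are not given: they have to be found in the camera images.
- pulley: Silver toothed pulley, loose, 180 g, hub up. Origin: centre of its underside; z up along its axis. Toothed wheel 60 mm across, 18.5 mm high; above it, from 18.5 to 44 mm, a hexagonal hub 44 mm across flats, the place to grip. Flats face 0, 60, 120.. degrees from its x axis. Bore 24 mm across, right through, with an open keyway on its +x side; red marks on flange and hub top show that side.
- pulley_key (a point): Point in the pulley's keyway, 15 mm from the axis along the pulley's +x, at the height of its underside. The keyway is 12 mm wide, reaches 18 mm from the axis and runs the whole height. Axes as the pulley.
- drive: Drive unit, fixed: grey base plate 110 x 90 mm, blue round housing 84 mm across, 34 mm high. Origin: centre of its underside, z up. On top a steel shoulder 42 mm across at 38 mm height; from it the spindle rises: 20 mm across up to 64 mm height, then tapering to 8 mm across at 80 mm. A red key stands against the spindle on the +x side; a red line on the housing points along +x too.
- drive_seat (a point): Centre of the shoulder's top face on the spindle axis, 38 mm above the bench: the centre of the pulley's underside belongs here. Axes as the drive.
- drive_key (a point): Point in the red key, 15 mm from the spindle axis along the drive's +x, at shoulder height (38 mm). Key 6 mm wide, reaching 15.5 mm from the axis, up to 57 mm height with a roof-shaped top. The pulley drops home when its +x points the same way as the drive's +x, with about 10 degrees of play either way.
- idler: The black plastic idler pulley, loose bystander of the same outline (60 mm wheel without teeth, hexagonal hub 44 mm across flats, 44 mm high) with a plain round bore and no keyway. Origin: centre of its underside.
Not all that is in view belongs to the job. What is shaped like the pulley but purple or turquoise is not meant.

How it is judged:
By the outcome, as a careful person would: the job done as asked, in the order asked, and still so for the second after the job is handed in, with the robot touching nothing.
It also fails if it takes over 35 s, if anything falls off the work surface, if the arm or the gripper's body presses on something with over 40 N, if the wrist force passes 120 N, or if a joint passes its speed limit or range.

## Robot

A 7-joint arm with a two-finger parallel gripper is mounted at the origin on a cart in front of the work surface, level with it; the furniture and walls round the work are solid. World frame = base frame: x ahead of the robot, y to its left, z up, the work surface at z = 0. Lengths are in m, angles in rad, forces in N, time in s.
With the tool pointing down it reaches from about 0.4 to 0.85 m from the base axis. Payload 10.4 kg.
Tool frame: the origin (TCP) lies at the very end of the fingers, on their centre line; the grasp point (between the pads) lies 19 mm behind it; z points along the fingers, y is the direction in which the jaws open and shut (so a half turn about z gives the same grasp; the last joint's range is limited). The gripper opens to 85 mm and grips with 20 to 120 N. Pads are 22 mm wide; open, the fingers measure 114 mm over their backs; the gripper's body (76 mm by 85 mm) begins 54 mm behind the grasp point. The pads swing forward as they close: fully open they stand 13 mm farther back than shut.
Start: joints at [1.266, 0.332, -0.065, 1.46, 0.022, 1.35, -0.088], TCP at [0.174, -0.6, 0.231] pointing down, gripper open.
Joint ranges: [-2.6, 2.6], [-0.5, 2.12], [-1.47, 1.34], [0.16, 2.42], [-1.27, 4.41], [0.06, 2.06], [-2.6, 2.6]. Speed limits (rad/s): [2.22, 2.22, 2.79, 2.79, 3.14, 3.14, 3.14].

## Interface

Orientations are given as a unit quaternion [x, y, z, w].
In Python, from workcell import manip gives the robot as it stands.
- The arm moves only by the tool arm_command, never from a script. Its arguments are lists of equal length, an entry for each row: "slide": the shift along the tool's x, y, z in mm, a list of three; "turn": the turn about the tool's z in degrees; "grip": the closure, from 0 (fully open) to 1 (shut). In form: {"slide": [[tx, ty, tz], ...], "turn": [turn, ...], "grip": [grip, ...]}. A call has 1 to 10 rows; each row shifts and turns the commanded pose from where the row before left it, along the tool's axes as they then stand; what a row does not reach is not made up. A row lasts 1/12 s, in which the tool goes at most 41.7 mm and 7.16 degrees, less where a joint would pass 70% of its speed; a pose out of reach is approached as far as the arm can. A call with a gripper value outside its range is refused whole. The fingers move at their own pace and stop on an object; "newtons" is the grip in N (left out, the last holds). Time passes only in rows, so rows that do not move let the fingers close. It gives the time, the measured TCP pose, the force and the opening at its end, in the units of the state.
- manip.get_obs(): the state, without advancing time (a new reading comes with each control period).
- manip.camera(name): name is "side" or "top" or "wrist"; returns the picture (384x512x3 uint8, blue, green, red); there is no depth.
- manip.camera_info(name): a dict with "fx", "fy", "cx", "cy" (pixels), "dist_coeffs" ([k1, k2, p1, p2, k3] as OpenCV has them; the pictures are not rectified), "rvec" (rotation vector, rad) and "tvec" (3), from world to camera coordinates, as OpenCV has them. Camera axes: x right, y down, z forward; pixel columns grow to the right and rows downward; lengths in m; the calibration is good to about 2 mm. A picture is of the moment at which its call begins: read the wrist's pose just before it. camera_info takes no time and is no camera call; for the wrist camera it gives the pose at the moment of the call.
- manip.hand_in(): hands the job in, once; it reports no verdict.
Trained networks look in the newest picture that a camera, given by its name, has taken for a name from the list of things; names that differ only in an ending like _2 or _b are one class to them, and where a whole thing is asked for, a point or a joint stands for the part that bears it (a point fixed in the world has none). Each returns a list of dicts, best first, with "score" (0 to 1); they miss things now and then, are a little off and sometimes report something else, mostly with a low value. They report only what shows in the picture. A call takes as long as a camera call. They do not tell look-alikes from the thing itself.
- manip.cut_out(target, camera): "pixels" (384x512 bool, what is visible of it).
- manip.tip_of(target, camera): "xyz" ([x, y, z] in m, in the coordinates of the camera as it stood for that picture, good to about 4 mm: a listed point, or the origin of a listed thing).
The state is a dict: "clock": time; "joint_pos": joint angles; "joint_velocities": joint speeds; "tau": joint torques, N m; "position": TCP position; "ee_rot": TCP orientation; "ft_force": force on the tool from outside, world axes, zero at the start; "torque": the same for the moment, N m; "grip_width": opening from 0.0 (shut) to 1.0 (fully open).
Only numpy, scipy, OpenCV 4.12 (cv2) and the standard library are available. Lean on these libraries where they do the work, as an engineer would, in place of code of your own. Each camera call takes 0.05 s, during which the arm holds its last target.

## Working session

There is one attempt and no reset: what is moved stays moved. The work goes in short steps, Python scripts to look and compute and a tool call to move; the robot and the scene stay as the last step left them, time stands still between calls to the robot, and variables do not carry over. Pictures are saved under pics/ and viewed, and the job is handed in when it is done.

Besides the shell and the picture viewer there is one more tool, called after ">>>" as name(argument=value, ...) on one line, values as JSON. arm_command: Moves the arm, as the interface text tells. Its arguments: {"type":"object","properties":{"slide":{"type":"array","items":{"type":"array","items":{"type":"number"}}},"turn":{"type":"array","items":{"type":"number"}},"grip":{"type":"array","items":{"type":"number"}},"newtons":{"type":"number"}},"required":["slide","turn","grip"]}

```bash
mkdir -p pics
cat > h.py <<'E'
import numpy as np, cv2
from workcell import manip
from scipy.spatial.transform import Rotation as R
def w2c(n):
    i=manip.camera_info(n); Rm=cv2.Rodrigues(np.array(i["rvec"],float))[0]; t=np.array(i["tvec"],float).reshape(3)
    K=np.array([[i["fx"],0,i["cx"]],[0,i["fy"],i["cy"]],[0,0,1.]]); return Rm,t,K,np.array(i["dist_coeffs"],float)
def toworld(n,p,c=None):
    Rm,t,_,_=c or w2c(n); return Rm.T@(np.array(p)-t)
def pix2z(n,uv,z,c=None):
    Rm,t,K,d=c or w2c(n)
    q=cv2.undistortPoints(np.array(uv,float).reshape(-1,1,2),K,d).reshape(-1,2)
    C=-Rm.T@t; r=np.c_[q,np.ones(len(q))]@Rm
    return C+r*((z-C[2])/r[:,2])[:,None]
def proj(n,P,c=None):
    Rm,t,K,d=c or w2c(n)
    return cv2.projectPoints(np.array(P,float).reshape(-1,1,3),cv2.Rodrigues(Rm)[0],t,K,d)[0].reshape(-1,2)
E
python3 - <<'E'
from h import *
for n in ["top","side"]:
    im=manip.camera(n); cv2.imwrite(f"pics/{n}0.png",im)
    for t in ["pulley","pulley_key","drive","drive_seat","drive_key","idler"]:
        for r in manip.tip_of(t,n)[:4]:
            p=toworld(n,r["xyz"]); print(n,t,round(r["score"],2),p.round(4),proj(n,[p])[0].round())
print(manip.get_obs())
E
```

```text
top pulley 0.9 [ 0.4762 -0.2398 -0.0036] [316. 197.]
top pulley 0.71 [ 4.600e-01 -3.392e-01 -4.000e-04] [355. 204.]
top pulley 0.61 [ 0.3716 -0.2511  0.0042] [321. 238.]
top pulley_key 0.8 [ 0.4848 -0.2253 -0.0028] [310. 194.]
top pulley_key 0.59 [ 0.4419 -0.3361 -0.0007] [354. 211.]
top pulley_key 0.58 [ 0.3769 -0.2451 -0.0013] [318. 236.]
top drive 0.85 [0.6042 0.1596 0.0012] [161. 145.]
top drive_seat 0.94 [0.6098 0.1627 0.0384] [157. 140.]
top drive_key 0.75 [0.5955 0.1559 0.0392] [160. 146.]
top drive_key 0.58 [ 0.4841 -0.2275 -0.0046] [311. 194.]
top idler 0.76 [ 0.5198 -0.0673 -0.0039] [249. 179.]
side pulley 0.75 [ 0.4592 -0.3388  0.0005] [271. 159.]
side pulley 0.7 [ 0.369  -0.2556 -0.0044] [301. 169.]
side pulley 0.65 [ 0.4817 -0.2377  0.0026] [266. 172.]
side pulley_key 0.69 [ 0.4479 -0.3413 -0.0052] [274. 160.]
side pulley_key 0.6 [ 3.800e-01 -2.411e-01  2.000e-04] [298. 170.]
side pulley_key 0.55 [ 0.4846 -0.2252 -0.0006] [266. 174.]
side pulley_key 0.16 [ 5.182e-01 -6.970e-02 -4.000e-04] [258. 199.]
side drive 0.92 [ 0.6064  0.16   -0.0021] [226. 249.]
side drive_seat 0
[... 234 characters left out ...]
pos': array([ 1.26640253,  0.33216633, -0.06470379,  1.46007416,  0.02160278,
        1.3498967 , -0.08851128]), 'joint_velocities': array([-1.28536876e-04,  1.36489264e-03,  5.03162458e-04,  1.38120742e-03,
        9.65283816e-04,  7.51506619e-05,  2.88022981e-04]), 'tau': array([-2.20097481e-04, -6.25098610e+01,  4.85941535e-02, -3.91773891e+01,
        1.63830374e-02,  1.63135388e-03,  1.20473138e-05]), 'position': array([ 0.17382864, -0.60037639,  0.23137093]), 'ee_rot': array([9.90090748e-01, 1.40429004e-01, 2.08855780e-05, 7.24354172e-05]), 'ft_force': array([ 0.76762938,  1.12652042, -0.00401482]), 'torque': array([0.00474665, 0.00042275, 0.02882333]), 'grip_width': 0.999739818779622}
```

Run:
```python
import cv2,numpy as np
t=cv2.imread("pics/top0.png"); 
a=cv2.resize(t[150:270,220:390],None,fx=4.5,fy=4.5,interpolation=2)
b=cv2.resize(t[95:195,110:210],None,fx=5,fy=5,interpolation=2)
cv2.imwrite("pics/c1.png",a);cv2.imwrite("pics/c2.png",b)
```

```text
(no output)
```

View pics/top0.png

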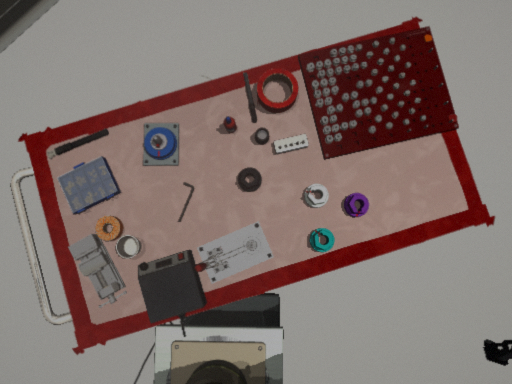

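View pics/side0.png

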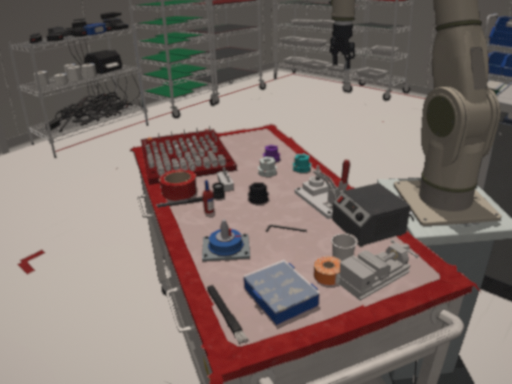

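View pics/c1.png

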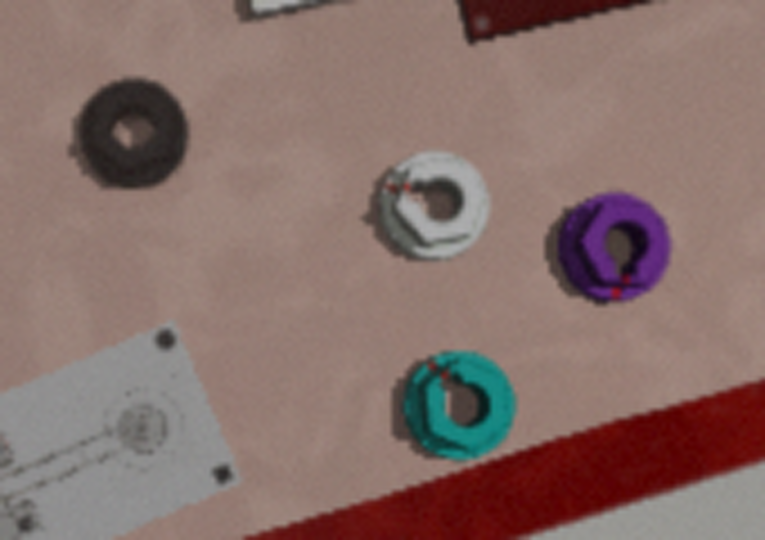

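View pics/c2.png

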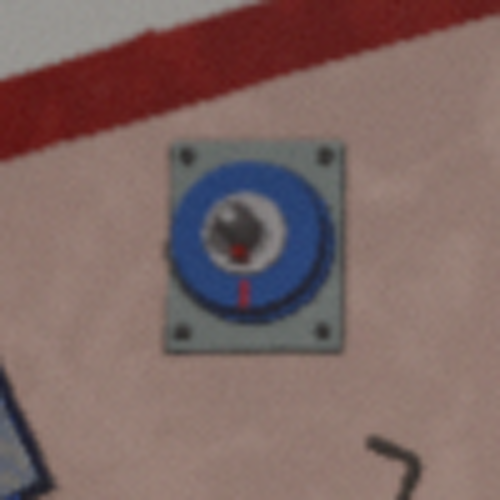

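Candidates in the top view are silver (316,196), purple (357,205), turquoise (322,240) and black without a keyway (249,180). The enlarged crop shows silver at (435,205), with red marks by its keyway at (400,187), so that is the pulley. The red line on the blue drive (157,143) points down in the image, roughly world -x. I'll move above the pulley.

>>> arm_command(slide=[[28,-19,2],[28,-19,2],[28,-19,2],[28,-19,2],[28,-19,2],[28,-19,2],[28,-19,2],[28,-19,2],[28,-19,2],[28,-19,2]], turn=[0,0,0,0,0,0,0,0,0,0], grip=[0,0,0,0,0,0,0,0,0,0])

```text
clock: 1.53
position: [0.3908, -0.3386, 0.2115]
ee_rot: [0.99, 0.14, 0.0, 0.0]
ft_force: [1.3, -0.5, 1.0]
grip_width: 0.997
```

>>> arm_command(slide=[[28,-19,2],[28,-19,2],[28,-18,2],[26,-18,2],[0,0,0],[0,0,0],[0,0,0]], turn=[0,0,0,0,-7,-7,0], grip=[0,0,0,0,0,0,0])

```text
clock: 2.12
position: [0.4753, -0.2378, 0.2033]
ee_rot: [0.965, 0.264, -0.0, 0.0]
ft_force: [-0.2, -0.0, 0.7]
grip_width: 0.999
```

Run:
```python
from h import *
o=manip.get_obs();print(o["clock"],o["position"].round(4),R.from_quat(o["ee_rot"]).as_matrix().round(3).tolist(),o["joint_pos"].round(2))
c=w2c("wrist"); im=manip.camera("wrist"); cv2.imwrite("pics/w1.png",im)
for t in ["pulley","pulley_key"]:
    for r in manip.tip_of(t,"wrist")[:3]:
        p=toworld("wrist",r["xyz"],c); print(t,round(r["score"],2),p.round(4),proj("wrist",[p],c)[0].round())
```

```text
2.1167 [ 0.4753 -0.2378  0.2033] [[0.861, 0.508, 0.0], [0.508, -0.861, -0.0], [-0.0, 0.0, -1.0]] [ 0.76  0.17 -0.43  1.73  0.08  1.26 -0.72]
pulley 0.94 [ 0.4577 -0.3422 -0.002 ] [317. 217.]
pulley 0.64 [ 0.3714 -0.2578 -0.0034] [229. 238.]
pulley 0.61 [ 0.4802 -0.2395 -0.0037] [259. 163.]
pulley_key 0.93 [ 0.4823 -0.2291 -0.0048] [252. 157.]
pulley_key 0.9 [ 0.3741 -0.2462 -0.0021] [222. 233.]
pulley_key 0.82 [ 0.4434 -0.3424 -0.0005] [311. 226.]
```

View pics/w1.png

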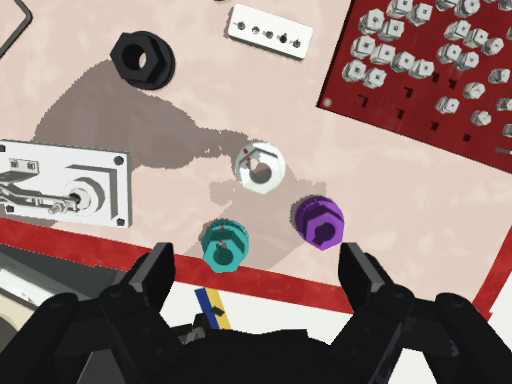

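```bash
cat >> h.py <<'E'
def overlay(n,im,c,x,y,yaw,box,f,out,z0=0):
    s=cv2.resize(im[box[1]:box[3],box[0]:box[2]],None,fx=f,fy=f,interpolation=cv2.INTER_CUBIC)
    def dr(P,col,cl=True):
        q=(proj(n,P,c)+0.5-np.array(box[:2]))*f-0.5
        cv2.polylines(s,[q.round().astype(int)],cl,col,1)
    a=np.linspace(0,2*np.pi,60); circ=lambda r,z:np.c_[x+r*np.cos(a),y+r*np.sin(a),a*0+z0+z]
    h=np.radians(yaw)+np.radians(30+60*np.arange(6)); hx=lambda z:np.c_[x+.0254*np.cos(h),y+.0254*np.sin(h),h*0+z0+z]
    dr(hx(.044),(0,200,0)); dr(hx(.0185),(0,120,255)); dr(circ(.03,0),(255,0,0)); dr(circ(.03,.0185),(255,0,255)); dr(circ(.012,.044),(0,255,255))
    k=np.radians(yaw); d=np.array([np.cos(k),np.sin(k)])
    dr([[x,y,z0+.044],[x+.0254*d[0],y+.0254*d[1],z0+.044]],(255,255,0),False)
    cv2.imwrite(out,s)
E
cat > red.py <<'E'
from h import *
c=w2c("wrist"); im=cv2.imread("pics/w1.png")
b=im.astype(int); m=(b[...,2]>110)&(b[...,2]-b[...,1]>60)&(b[...,2]-b[...,0]>60)
m[:130]=0;m[200:]=0;m[:,:220]=0;m[:,300:]=0
n,l,s,ce=cv2.connectedComponentsWithStats(m.astype(np.uint8))
for i in range(1,n): print(s[i],ce[i],pix2z("wrist",ce[i],.044,c)[0].round(4),pix2z("wrist",ce[i],.0185,c)[0].round(4))
for p in [(.4775,-.239,57)]: overlay("wrist",im,c,*p,(220,125,300,205),8,"pics/o1.png")
E
python3 red.py
```

```text
[244 149   4   4  11] [245.18181818 150.63636364] [ 0.4925 -0.2162  0.044 ] [ 0.4885 -0.2174  0.0185]
[247 158   3   3   5] [247.8 159. ] [ 0.4861 -0.223   0.044 ] [ 0.4815 -0.2248  0.0185]
```

View pics/o1.png

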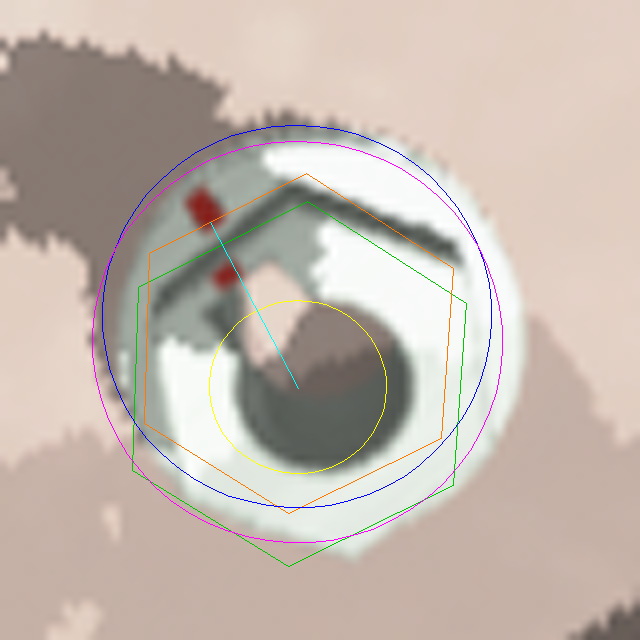

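```bash
cat > red2.py <<'E'
from h import *
c=w2c("wrist"); im=cv2.imread("pics/w1.png")
print(pix2z("wrist",(220+325/8-.5,125+387/8-.5),.044,c).round(4),pix2z("wrist",(220+320/8-.5,125+340/8-.5),.0185,c).round(4))
x,y=pix2z("wrist",(220+322/8-.5,125+384/8-.5),.044,c)[0][:2]
for (a,b) in [(.4861,-.223),(.4885,-.2174)]: print(np.degrees(np.arctan2(b-y,a-x)),np.hypot(b-y,a-x))
overlay("wrist",im,c,x,y,65,(220,125,300,205),8,"pics/o2.png")
E
python3 red2.py
```

```text
[[ 0.4794 -0.2421  0.044 ]] [[ 0.4801 -0.2413  0.0185]]
70.6825062756255 0.019642745035927153
69.76397357018088 0.02572469673692748
```

View pics/o2.png

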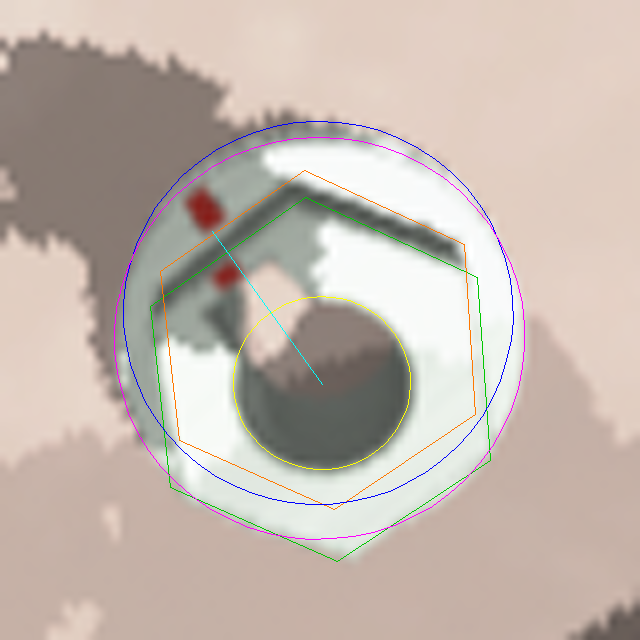

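The overlay shows the pulley at about (0.4794, -0.242) with yaw about 70°. I'll align the jaws on a flat pair (tool y at -50°) and go down.

>>> arm_command(slide=[[1.5,5.7,0],[0,0,0],[0,0,30],[0,0,35],[0,0,35],[0,0,30],[0,0,20],[0,0,15],[0,0,10],[0,0,0]], turn=[-5,-5,0,0,0,0,0,0,0,0], grip=[0,0,0,0,0,0,0,0,0,0])

```text
clock: 3.1
position: [0.4779, -0.2423, 0.0265]
ee_rot: [0.94, 0.342, -0.001, -0.001]
ft_force: [-0.7, 0.4, -1.1]
grip_width: 1.002
```

Run:
```python
from h import *
o=manip.get_obs();print(o["position"].round(4),o["ft_force"])
c=w2c("wrist"); im=manip.camera("wrist"); 
overlay("wrist",im,c,.4794,-.2421,70,(140,150,400,350),3,"pics/o3.png")
```

```text
[ 0.4779 -0.2423  0.0265] [-0.72487617  0.40363057 -1.08706038]
```

View pics/o3.png

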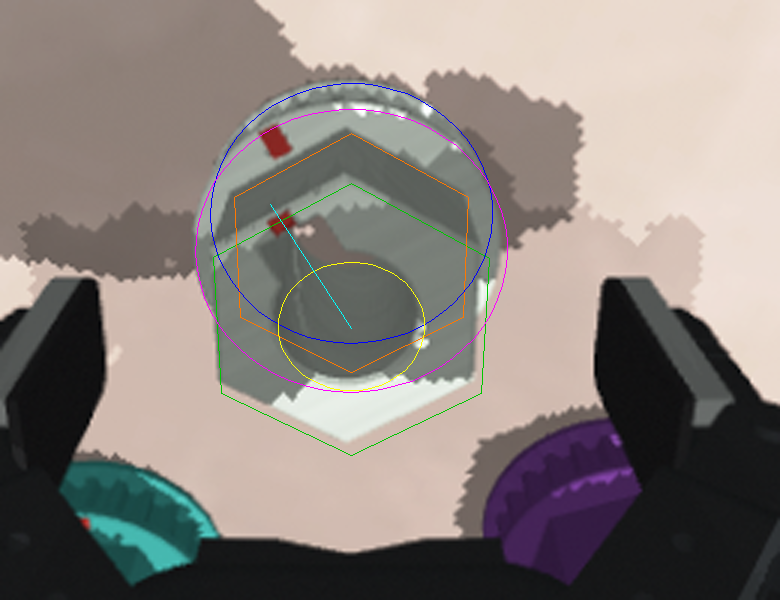

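>>> arm_command(slide=[[2.5,0,4],[0,0,4],[0,0,0],[0,0,0],[0,0,0],[0,0,0],[0,0,0],[0,0,0],[0,0,0],[0,0,0]], turn=[0,0,0,0,0,0,0,0,0,0], grip=[0,0,0.3,0.5,0.7,0.7,0.7,0.7,0.7,0.7], newtons=60)

```text
clock: 3.98
position: [0.4815, -0.2411, 0.021]
ee_rot: [0.939, 0.343, 0.0, 0.0]
ft_force: [-0.1, -0.5, 6.0]
grip_width: 0.502
```

Run:
```python
from h import *
o=manip.get_obs();print(o["position"].round(4),o["ft_force"],o["grip_width"])
c=w2c("wrist"); im=manip.camera("wrist"); 
cv2.imwrite("pics/w4.png",cv2.resize(im[150:350,140:400],None,fx=3,fy=3))
```

```text
[ 0.4815 -0.2411  0.021 ] [-0.09164734 -0.51231676  6.02465978] 0.5023059645059795
```

View pics/w4.png

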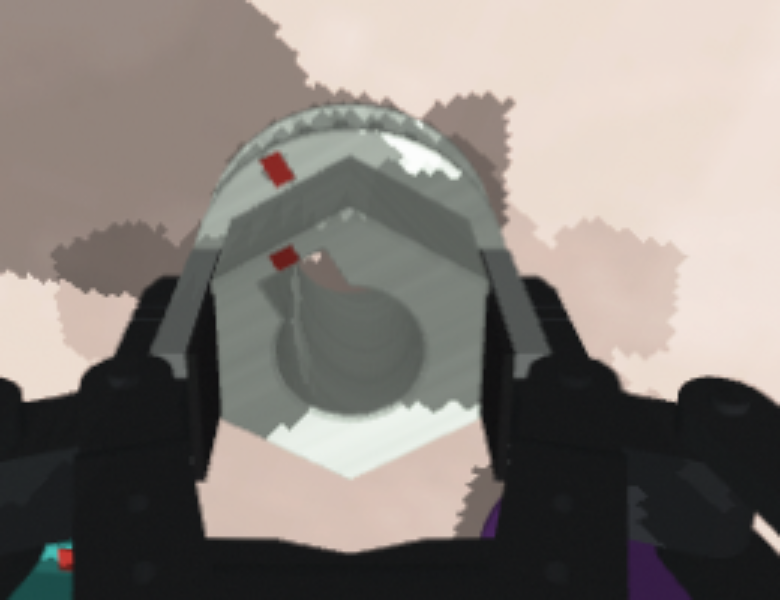

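Run:
```python
from h import *
q=np.array([[170,143],[343,143],[344,352],[165,352]])/5+[110,95]-.4
P=pix2z("top",q,.006); print(P.round(4),P.mean(0))
a=lambda v:np.degrees(np.arctan2(v[1],v[0])).round(1)
print(a(P[2]-P[1]),a(P[3]-P[0]),a(P[0]-P[1])+90,a(P[3]-P[2])+90)
# red line on housing z=.034, key
print(pix2z("top",[np.array([244,293])/5+[110,95]-.4],.034),pix2z("top",[np.array([238,252])/5+[110,95]-.4],.057))
c=w2c("wrist")
print(pix2z("wrist",[(140+350/3,150+350/3)],.044,c),manip.get_obs()["position"])
```

```text
[[0.6608 0.2064 0.006 ]
 [0.6619 0.1166 0.006 ]
 [0.5528 0.1124 0.006 ]
 [0.5515 0.2043 0.006 ]] [0.60672421 0.1599335  0.006     ]
-177.8 -178.9 180.7 180.8
[[0.57752576 0.15909015 0.034     ]] [[0.59378901 0.15813534 0.057     ]]
[[ 0.48226381 -0.24139968  0.044     ]] [ 0.481514   -0.24111922  0.02095459]
```

>>> arm_command(slide=[[0,0,-10],[0,0,-25],[0,0,-35],[0,0,-35],[0,0,-35],[0,0,0]], turn=[0,0,0,0,0,0], grip=[0.7,0.7,0.7,0.7,0.7,0.7])

```text
clock: 4.53
position: [0.4841, -0.2419, 0.1677]
ee_rot: [0.939, 0.343, 0.003, 0.004]
ft_force: [1.9, 0.3, -1.1]
grip_width: 0.503
```

>>> arm_command(slide=[[15,-10,0],[25,-16,0],[31,-20,0],[31,-20,0],[31,-20,0],[31,-20,0],[31,-20,0],[31,-20,0],[31,-20,0],[31,-20,0]], turn=[0,0,0,0,0,0,0,0,0,0], grip=[0.7,0.7,0.7,0.7,0.7,0.7,0.7,0.7,0.7,0.7])

```text
clock: 5.37
position: [0.5813, 0.0885, 0.1604]
ee_rot: [0.939, 0.343, -0.0, 0.0]
ft_force: [0.6, -0.2, -2.8]
grip_width: 0.505
```

>>> arm_command(slide=[[31,-20,0],[20,-13,0],[12,-8,0],[0,0,0],[0,0,0],[0,0,0],[0,0,0],[0,0,0],[0,0,0],[0,0,0]], turn=[0,0,0,-7,-7,-7,-7,-7,-7,-7], grip=[0.7,0.7,0.7,0.7,0.7,0.7,0.7,0.7,0.7,0.7])

```text
clock: 6.2
position: [0.6027, 0.1586, 0.1602]
ee_rot: [0.71, 0.704, -0.0, -0.0]
ft_force: [0.3, -0.3, -3.1]
grip_width: 0.496
```

>>> arm_command(slide=[[0,0,0],[0,0,0],[0,0,0],[0,0,0],[0,0,0],[0,0,0],[0,0,0],[0,0,0],[0,0,0],[0,0,0]], turn=[-7,-7,-7,-7,-7,-7,-7,-7,-6,0], grip=[0.7,0.7,0.7,0.7,0.7,0.7,0.7,0.7,0.7,0.7])

```text
clock: 7.03
position: [0.6028, 0.1585, 0.16]
ee_rot: [0.247, 0.969, -0.0, -0.0]
ft_force: [-0.2, 0.1, -3.4]
grip_width: 0.498
```

```bash
cat > look.py <<'E'
from h import *
import sys
k=sys.argv[1]
o=manip.get_obs();M=R.from_quat(o["ee_rot"]).as_matrix();print(o["position"].round(4),M.round(3).tolist(),np.degrees(np.arctan2(M[1,0],M[0,0])),o["ft_force"].round(1),o["grip_width"],o["joint_pos"].round(2))
for n in ["wrist","top","side"]:
    c=w2c(n); im=manip.camera(n); cv2.imwrite(f"pics/{n}_{k}.png",im)
    for t in ["pulley","drive_seat"]:
        for r in manip.tip_of(t,n)[:3]:
            p=toworld(n,r["xyz"],c); print(n,t,round(r["score"],2),p.round(4),proj(n,[p],c)[0].round())
w=cv2.imread(f"pics/wrist_{k}.png")
a=cv2.resize(cv2.imread(f"pics/top_{k}.png")[95:195,110:210],(390,390));b=cv2.resize(cv2.imread(f"pics/side_{k}.png")[180:290,170:280],(390,390))
cv2.imwrite(f"pics/w_{k}.png",cv2.resize(w[100:370,100:420],None,fx=2,fy=2)); cv2.imwrite(f"pics/ts_{k}.png",np.hstack([a,b]))
E
python3 look.py 5
```

```text
[0.6028 0.1585 0.16  ] [[-0.878, 0.479, -0.001], [0.479, 0.878, -0.0], [0.001, -0.001, -1.0]] 151.40838162450638 [-0.2  0.1 -3.4] 0.4977322972866884 [ 0.38  0.57 -0.98  1.52  0.48  1.32  0.42]
wrist pulley 0.66 [0.6026 0.1583 0.1361] [259. 229.]
wrist drive_seat 0.58 [0.6052 0.1574 0.0367] [259. 188.]
top pulley 0.9 [ 0.4594 -0.3373 -0.0008] [354. 204.]
top pulley 0.87 [ 0.3708 -0.2495  0.0045] [320. 239.]
side pulley 0.85 [0.6046 0.1616 0.1398] [223. 197.]
side pulley 0.72 [ 0.3691 -0.2551 -0.0008] [301. 168.]
side drive_seat 0.73 [0.6084 0.1586 0.0397] [224. 234.]
```

View pics/w_5.png

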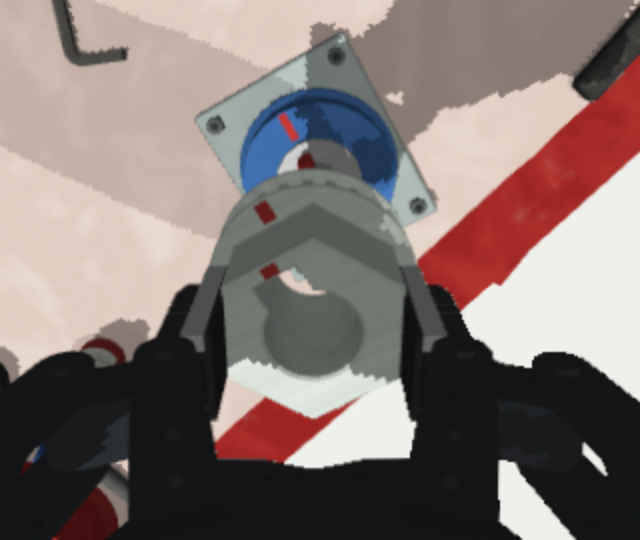

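View pics/ts_5.png

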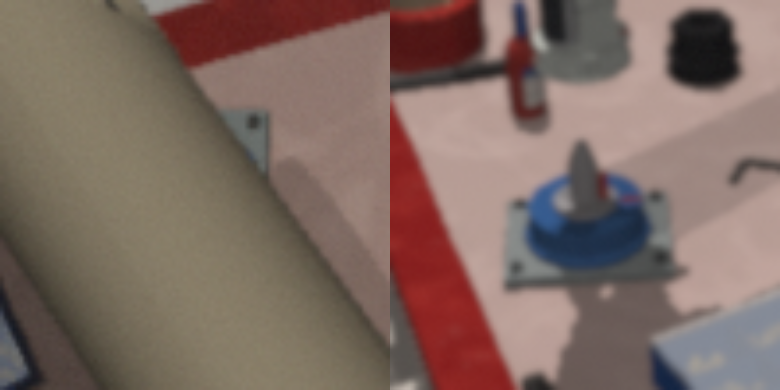

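```bash
cat > m.py <<'E'
from h import *
c=w2c("wrist"); o=manip.get_obs()
g=lambda p:np.array(p)/2+100-.25
for z in (.004,.008):
    P=pix2z("wrist",[g(p) for p in [(345,32),(196,121),(435,213)]],z,c)
    print(z,P.round(4).tolist(),np.linalg.norm(P[1]-P[2]),np.linalg.norm(P[1]-P[0]),np.linalg.norm(P[2]-P[0]),((P[1]+P[2])/2).round(4), np.degrees(np.arctan2(*(P[0]-P[2])[[1,0]])),np.degrees(np.arctan2(*(P[1]-P[0])[[1,0]])))
L=pix2z("wrist",[g(p) for p in [(283,117),(295,137)]],.034,c); print("line",L.round(4).tolist(),np.degrees(np.arctan2(*(L[0]-L[1])[[1,0]])))
B=pix2z("wrist",[g((313,336))],.183,c); print("bore",B.round(4),o["position"].round(4))
E
python3 m.py
python3 - <<'E'
import cv2
im=cv2.imread("pics/wrist_5.png");cv2.imwrite("pics/z5.png",cv2.resize(im[105:215,190:325],None,fx=5.5,fy=5.5,interpolation=2))
E
```

```text
0.004 [[0.5535, 0.2025, 0.004], [0.5558, 0.1118, 0.004], [0.6642, 0.2007, 0.004]] 0.14021156497562806 0.09074764161271755 0.11067520832260057 [0.61   0.1562 0.004 ] 179.07790782879536 -88.5686379345244
0.008 [[0.5533, 0.2024, 0.008], [0.5555, 0.1129, 0.008], [0.6625, 0.2006, 0.008]] 0.1383241133611874 0.08952604635630353 0.1091853590318993 [0.609  0.1567 0.008 ] 179.07790782879536 -88.56863793452446
line [[0.5722, 0.1574, 0.034], [0.5834, 0.1576, 0.034]] -178.84947169402403
bore [[0.6007 0.158  0.183 ]] [0.603  0.159  0.1604]
```

View pics/z5.png

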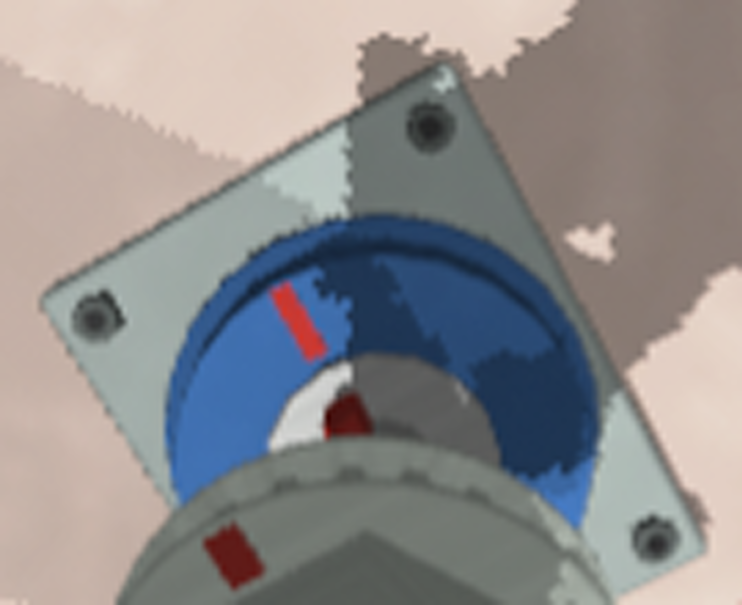

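>>> arm_command(slide=[[-5,2,0],[0,0,15],[0,0,20],[0,0,15],[0,0,0],[0,0,0]], turn=[0,0,0,0,0,0], grip=[0.7,0.7,0.7,0.7,0.7,0.7])

```text
clock: 7.98
position: [0.6078, 0.1581, 0.1091]
ee_rot: [0.249, 0.968, -0.0, -0.001]
ft_force: [0.4, 1.1, -1.6]
grip_width: 0.497
```

```bash
python3 look.py 6
python3 - <<'E'
import cv2
im=cv2.imread("pics/wrist_6.png");cv2.imwrite("pics/z6.png",cv2.resize(im[130:300,180:330],None,fx=3.5,fy=3.5,interpolation=2))
im=cv2.imread("pics/side_6.png");cv2.imwrite("pics/s6.png",cv2.resize(im[170:280,170:280],None,fx=5,fy=5,interpolation=2))
E
```

```text
[0.6078 0.1581 0.1091] [[-0.876, 0.483, -0.002], [0.483, 0.876, -0.0], [0.002, -0.001, -1.0]] 151.15032664934594 [ 0.4  1.1 -1.6] 0.4971536474579479 [ 0.36  0.62 -0.95  1.55  0.52  1.24  0.39]
wrist pulley 0.57 [0.6066 0.1567 0.0835] [257. 228.]
top pulley 0.75 [ 0.4586 -0.3389  0.0016] [355. 205.]
top pulley 0.59 [ 0.3703 -0.2511  0.0039] [321. 239.]
side pulley 0.84 [ 0.4609 -0.3398  0.0028] [270. 158.]
side pulley 0.83 [0.6093 0.1597 0.0909] [222. 215.]
side pulley 0.58 [ 0.3704 -0.2533 -0.0027] [301. 169.]
side drive_seat 0.84 [0.6078 0.1585 0.0407] [224. 234.]
```

View pics/z6.png

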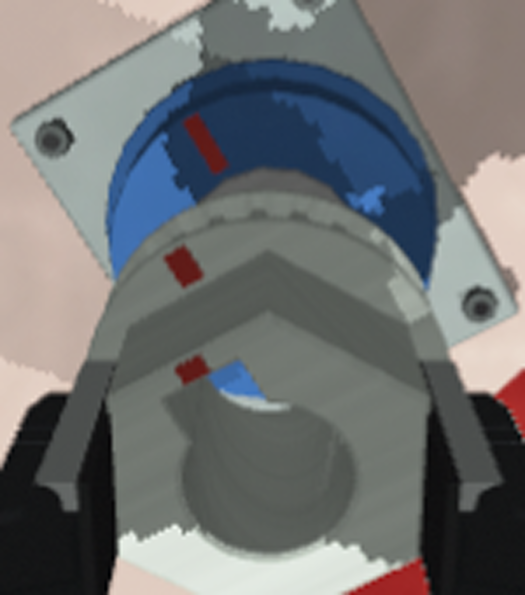

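View pics/s6.png

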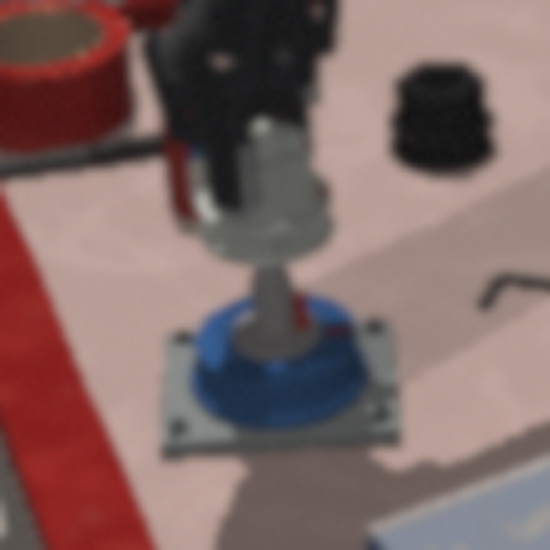

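Run:
```python
from h import *
im=cv2.imread("pics/side_6.png"); c=w2c("side"); o=manip.get_obs()["position"]
box=(170,170,280,280);f=7
s=cv2.resize(im[170:280,170:280],None,fx=f,fy=f,interpolation=2)[:590]
def dr(P,col,cl=True):
    q=(proj("side",P,c)+.5-170)*f; cv2.polylines(s,[q.round().astype(int)],cl,col,1)
a=np.linspace(0,6.283,60)
C=lambda x,y,r,z:np.c_[x+r*np.cos(a),y+r*np.sin(a),a*0+z]
x,y=.608,.1585
dr(C(x,y,.021,.038),(0,255,255));dr(C(x,y,.042,.034),(0,255,0));dr(C(x,y,.01,.064),(0,255,255))
dr(C(o[0],o[1],.03,o[2]-.021),(255,0,255));dr(C(o[0],o[1],.03,o[2]-.0025),(255,0,255))
cv2.imwrite("pics/so6.png",s)
```

```text
(no output)
```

View pics/so6.png

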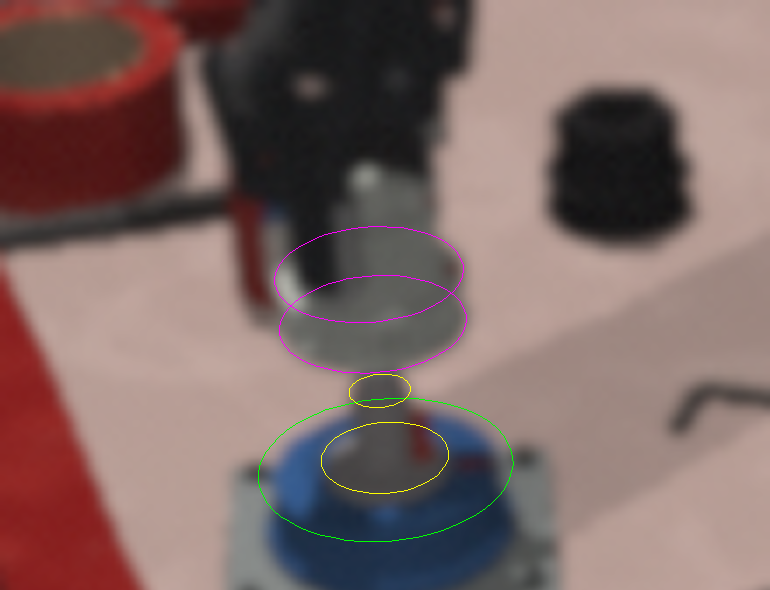

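>>> arm_command(slide=[[1,0.6,0],[0,0,5],[0,0,5],[0,0,5],[0,0,4],[0,0,0]], turn=[0,0,0,0,0,0], grip=[0.7,0.7,0.7,0.7,0.7,0.7])

```text
clock: 8.93
position: [0.6072, 0.159, 0.0899]
ee_rot: [0.249, 0.968, -0.0, -0.001]
ft_force: [0.7, 0.3, -2.3]
grip_width: 0.504
```

```bash
python3 look.py 7;python3 - <<'E'
import cv2
im=cv2.imread("pics/wrist_7.png");cv2.imwrite("pics/z7.png",cv2.resize(im[130:300,180:330],None,fx=3.5,fy=3.5,interpolation=2))
im=cv2.imread("pics/side_7.png");cv2.imwrite("pics/s7.png",cv2.resize(im[170:280,170:280],None,fx=5,fy=5,interpolation=2))
E
```

```text
[0.6072 0.159  0.0899] [[-0.876, 0.483, -0.002], [0.483, 0.876, -0.0], [0.001, -0.001, -1.0]] 151.1451030541021 [ 0.7  0.3 -2.3] 0.5040124315070436 [ 0.35  0.64 -0.94  1.57  0.54  1.21  0.38]
wrist pulley 0.88 [0.6034 0.1603 0.0659] [258. 224.]
top pulley 0.61 [ 0.4558 -0.3415 -0.0006] [356. 206.]
top pulley 0.56 [ 0.371  -0.2479  0.0031] [319. 239.]
side pulley 0.82 [0.6115 0.1628 0.0714] [222. 224.]
side pulley 0.76 [ 3.702e-01 -2.565e-01  1.000e-04] [301. 168.]
side pulley 0.65 [ 0.463  -0.3389  0.0034] [270. 158.]
side drive_seat 0.71 [0.6082 0.1581 0.0402] [224. 234.]
```

View pics/z7.png

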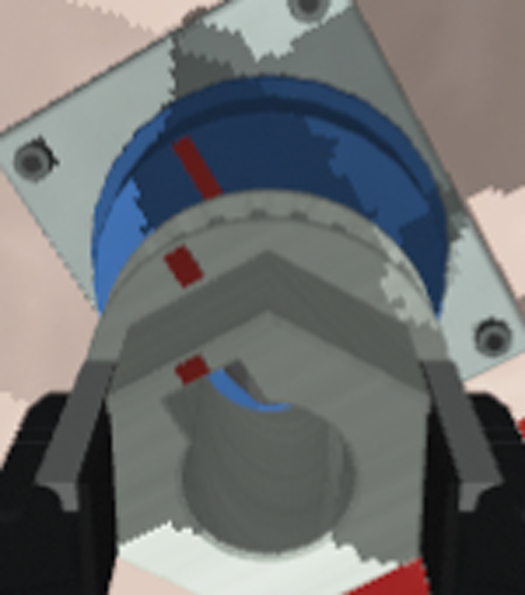

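View pics/s7.png

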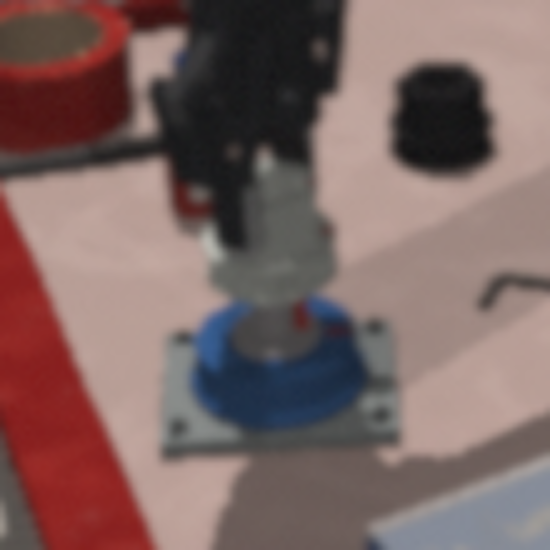

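>>> arm_command(slide=[[0,0,3],[0,0,3],[0,0,3],[0,0,0]], turn=[0,0,0,0], grip=[0.7,0.7,0.7,0.7])

```text
clock: 9.72
position: [0.6074, 0.1591, 0.0814]
ee_rot: [0.249, 0.968, -0.0, -0.0]
ft_force: [0.3, -1.4, -3.0]
grip_width: 0.5
```

>>> arm_command(slide=[[0,0,3],[0,0,3],[0,0,3],[0,0,0]], turn=[0,0,0,0], grip=[0.7,0.7,0.7,0.7])

```text
clock: 10.05
position: [0.6075, 0.1591, 0.0725]
ee_rot: [0.249, 0.968, -0.0, -0.0]
ft_force: [0.2, -0.6, -3.3]
grip_width: 0.504
```

>>> arm_command(slide=[[0,0,3],[0,0,3],[0,0,3],[0,0,2],[0,0,0]], turn=[0,0,0,0,0], grip=[0.7,0.7,0.7,0.7,0.7])

```text
clock: 10.47
position: [0.6075, 0.1592, 0.0617]
ee_rot: [0.249, 0.968, -0.0, -0.0]
ft_force: [0.0, -0.5, -2.6]
grip_width: 0.501
```

>>> arm_command(slide=[[0,0,1],[0,0,1],[0,0,0],[0,0,0]], turn=[0,0,0,0], grip=[0.7,0.7,0.7,0.7])

```text
clock: 10.8
position: [0.6078, 0.1593, 0.0603]
ee_rot: [0.249, 0.968, -0.0, 0.0]
ft_force: [0.6, -0.1, -2.3]
grip_width: 0.502
```

Run:
```python
from h import *
im=manip.camera("wrist");cv2.imwrite("pics/z8.png",cv2.resize(im[130:300,180:330],None,fx=3.5,fy=3.5,interpolation=2))
```

```text
(no output)
```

View pics/z8.png

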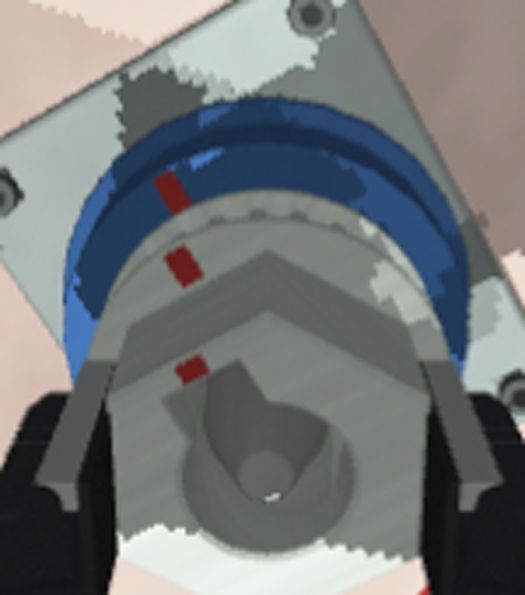

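The spindle tip shows in the bore at (265,475), and the flange mark lines up with the housing's red line. Almost no contact force so far, so I'll release.

>>> arm_command(slide=[[0,0,0.5],[0,0,0],[0,0,0],[0,0,0],[0,0,0],[0,0,0],[0,0,0],[0,0,0]], turn=[0,0,0,0,0,0,0,0], grip=[0.7,0.4,0.3,0.15,0,0,0,0])

```text
clock: 11.52
position: [0.6078, 0.1593, 0.0598]
ee_rot: [0.249, 0.968, -0.0, 0.0]
ft_force: [-0.4, 0.2, -0.7]
grip_width: 0.998
```

>>> arm_command(slide=[[0,0,-5],[0,0,-15],[0,0,-30],[0,0,-35],[0,0,-35],[0,0,-10],[0,0,0],[0,0,0]], turn=[0,0,0,0,0,0,0,0], grip=[0,0,0,0,0,0,0,0])

```text
clock: 12.18
position: [0.6081, 0.1594, 0.1909]
ee_rot: [0.249, 0.968, 0.0, 0.001]
ft_force: [-0.6, -0.4, -1.3]
grip_width: 0.995
```

```bash
python3 look.py 9
python3 - <<'E'
import cv2
im=cv2.imread("pics/wrist_9.png");cv2.imwrite("pics/z9.png",cv2.resize(im[110:250,180:340],None,fx=4.5,fy=4.5,interpolation=2)[:600])
im=cv2.imread("pics/side_9.png");cv2.imwrite("pics/s9.png",cv2.resize(im[170:280,170:280],None,fx=5,fy=5,interpolation=2))
E
```

```text
[0.6081 0.1594 0.1909] [[-0.876, 0.483, 0.002], [0.483, 0.876, -0.0], [-0.002, 0.001, -1.0]] 151.1422927182658 [-0.6 -0.4 -1.3] 0.9951634949038823 [ 0.38  0.55 -0.99  1.47  0.46  1.37  0.43]
wrist pulley 0.85 [0.6079 0.158  0.0353] [257. 178.]
wrist drive_seat 0.71 [0.6048 0.1575 0.0353] [255. 175.]
top pulley 0.65 [ 0.4602 -0.337   0.0012] [354. 204.]
top pulley 0.56 [ 0.3718 -0.2509  0.0026] [320. 238.]
side pulley 0.76 [ 0.4608 -0.3394  0.0022] [270. 158.]
side pulley 0.74 [ 0.3675 -0.2542  0.0015] [302. 168.]
side pulley 0.58 [0.6121 0.1636 0.0391] [223. 236.]
side drive_seat 0.87 [0.6083 0.1575 0.0381] [224. 234.]
```

View pics/z9.png

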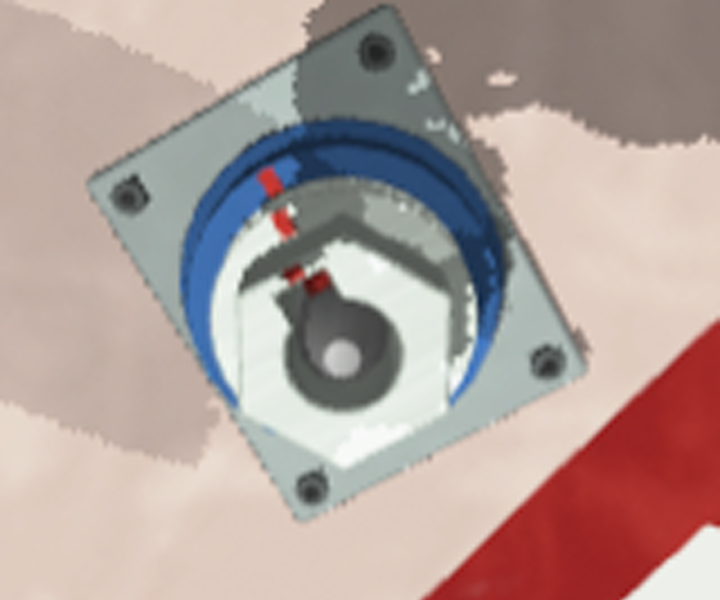

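View pics/s9.png

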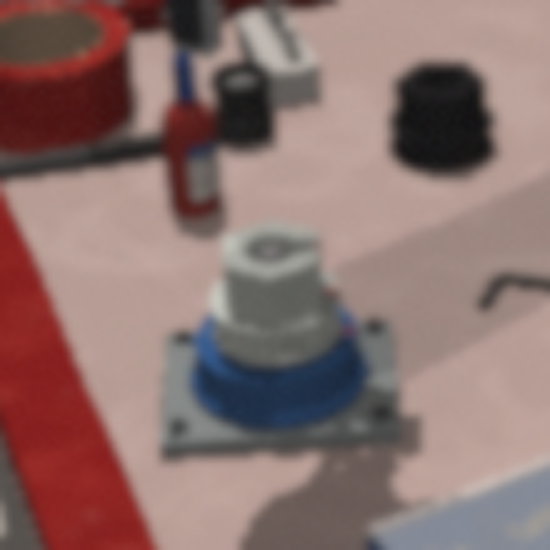

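The wrist view shows the pulley on the spindle, with the red key inside the keyway (318,283), the spindle tip at (342,357) and the marks in line. The side view shows it sitting level on the shoulder, with the idler unmoved at (443,118).

```bash
python3 -c "
from workcell import manip
print(manip.hand_in())"
```

```text
the job is handed in; nothing more can be done
None
```

The silver toothed pulley is on the blue drive unit's spindle, released, and the job is handed in at about 12.5 s. I gripped it on its hub flats, turned it about 111° to line the keyway up with the red key, and lowered it without feeling any contact. I let go a millimetre or two above the shoulder so it dropped home.

**Last checks:**
- **Keyway:** the wrist picture shows the red key inside the keyway, with the pulley's marks in line with the drive's red line.
- **Seating:** the side picture shows the pulley level on the shoulder. The wrist network put its underside at 35 mm and the side network at 39 mm, against the 38 mm shoulder.
- **Bystanders and arm:** the idler still stands where it was. The gripper is open, about 0.13 m above its release height and touching nothing.

**Disagreements:** the networks' horizontal positions for the pulley and the seat differed by up to about 7 mm, with the side camera's pulley estimate the farthest off. The pictures show the pulley on the spindle, so I put that down to calibration and network error. The top camera did not report the seated pulley; the arm had hidden the drive from it.

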